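Raise the telescoping bracelet stand to its second stop and hold it

TASK

On this market stall one of the two T-shaped bracelet stands is telescopic: squeeze in the release button on the side of its grip head, keep it in and draw the post straight up past the first stop to its second stop, which is the top of its travel. There is no catch up there, so finish still holding the head fully raised and steady, and leave the plain stand and the other goods on the stall where they are.

Things in the scene. Friction and masses are not known exactly. Their poses are not given: they have to be found in the camera images.
- stand: Telescopic bracelet stand fixed to the counter, left or right, yaw varies widely; the one with a block-shaped grip head. Dark steel disc foot 132 mm across, 12 mm thick; upright brass sleeve 26 mm thick (collar 31 mm) up to 150 mm above the counter. Origin: centre of the foot's underside, z up.
- head: Dark wooden grip block on the post, 36 (its x) by 30 (y) by 50 mm tall. Origin: centre of its underside, 155 mm above the counter when down; axes as stand, it never turns. T arm along y: 10 mm thick, centre line 10 mm above the origin, reaching 118 mm each way (16 mm balls at the ends, bangles hung on the outer halves). It carries the steel button. Nothing stands above it.
- head_top (a point): Centre of the grip head's top face, 50 mm above the origin of head: 205 mm above the counter when down, 315 mm fully raised.
- post (a joint): How far post and head are drawn up, m: 0 down, first stop 0.050, second stop 0.110 (hard end of travel). The moving parts weigh 0.25 to 0.5 kg and sink back if let go; drag about 1 N. With the button out an inner pawl blocks the post from rising from 0 and catches it at the first stop; with the button in it runs freely all the way.
- button (a joint): Release button in the middle of the head's +x face, 28 mm above the head's origin: 14 mm across, 6 mm proud. Value: m pushed in towards -x, 0 out, 0.006 flush (end). Frees the post from about 0.0035. Spring 2 N out, 6 N flush; springs out when let go. Gripping the block across its x faces at that height pushes it flush; the grip is then 36 mm wide.
- plain_stand: Loose plain T stand to be left alone: dark wood disc foot 110 mm across, stick 12 mm thick, cross bar 14 mm thick and 200 mm long along its y, 185 mm above the counter. No block and no button. Origin under the foot. It stands on the other side from the telescopic one, at least 240 mm off.
- bangles: Bystander: wide brass bangle lying flat, 68 mm across, 24 mm high, between the stands. Origin under its centre.
- tin: Bystander: steel tin of polish, 64 mm across, 30 mm high, between the stands. Origin under its centre.
- shoebrush: Bystander: wooden brush lying on the left side of the counter. Origin under its middle.
- teacup: Bystander: tea glass 60 mm across, 75 mm high, on the right. Origin under its centre.
- reader: Bystander: black card reader 130 by 70 by 22 mm, on the right. Origin under its centre.
- giftbox: Bystander: cardboard gift box 90 by 90 by 40 mm, on the left. Origin under its centre.
- lamp: Bystander: mosaic table lamp with a brass foot, 96 mm across, 215 mm high, far left. Origin under its centre.

How it is judged:
On the way, in this order (a step that is already met when the one before it is completed fails the run):
1. the release button is squeezed in while the post is still down (value of joint button above 0.0035 m and value of joint post below 0.02 m), for 0.05 s.
2. the post is drawn up beyond the first stop with the button held in (value of joint post above 0.06 m and value of joint button above 0.003 m), for 0.05 s.
At the end, for the whole second after the job is handed in: The fingers hold the head of the telescopic stand (contact force over 2 N) with the post raised to within 7 mm of its second stop (0.110 m) and at rest (under 20 mm/s) (value of joint post above 0.103 m and contact force between the fingers and head above 2 N and linear speed of head below 0.02 m/s); the arm keeps its last pose, push and grip.
It fails at once if the plain stand is shifted by more than 30 mm or knocked over (distance of plain_stand from where it was at the start of the episode above 0.03 m or angle between plain_stand's own z axis and vertical above 0.5 rad).
It fails at once if the bangle, tin or lamp is shifted by more than 30 mm or knocked over (distance of any of bangles, tin, lamp from where it was at the start of the episode above 0.03 m or angle between any of bangles, tin, lamp's own z axis and vertical above 0.5 rad).
It fails at once if the brush, tea glass, card reader or gift box is shifted by more than 30 mm or knocked over (distance of any of shoebrush, teacup, reader, giftbox from where it was at the start of the episode above 0.03 m or angle between any of shoebrush, teacup, reader, giftbox's own z axis and vertical above 0.5 rad).
It also fails if it takes over 29 s, if anything falls off the work surface, if the arm or the gripper's body presses on something with over 40 N, if the wrist force passes 120 N, or if a joint passes its speed limit or range.

ROBOT

A 6-joint arm with a two-finger parallel gripper is mounted at the origin on the work surface. World frame = base frame: x ahead of the robot, y to its left, z up, the work surface at z = 0. Lengths are in m, angles in rad, forces in N, time in s.
With the tool pointing down it reaches from about 0.275 to 0.875 m from the base axis. Payload 12.5 kg.
Tool frame: the origin (TCP) lies at the very end of the fingers, on their centre line; the grasp point (between the pads) lies 19 mm behind it; z points along the fingers, y is the line along which they close (so a half turn about z gives the same grasp; the last joint's range is limited). The gripper opens to 85 mm and grips with 20 to 120 N. Pads are 22 mm wide; open, the fingers measure 114 mm over their backs; the gripper's body (76 mm by 85 mm) begins 54 mm behind the grasp point. The pads swing forward as they close: fully open they stand 13 mm farther back than shut.
Start: joints at [-1.416, 0.351, 1.652, -0, 1.139, -0.085], TCP at [0.131, -0.534, 0.231] pointing down, gripper open.
Joint ranges: [-2.75, 2.75], [-0.79, 2.1], [0.01, 2.65], [-1.57, 4.71], [0.07, 3.14], [-2.87, 2.87]. Speed limits (rad/s): [2.22, 2.22, 2.79, 3.14, 3.14, 3.14].

INTERFACE

Orientations are given as [roll, pitch, yaw] about the fixed x, y, z axes, in that order (R = Rz(yaw) Ry(pitch) Rx(roll)).
In Python, from station import monitor, optics, job gives the robot as it stands.
- The arm moves only by the tool move_arm, never from a script. Its argument "moves" is a list of rows, each a list of 7 numbers: the turn, a rotation vector about the tool's x, y, z normalised to -1 to 1, where 1 is 2 pi rad, then the shift along the tool's x, y, z normalised to -1 to 1, where 1 is 0.5 m, then the finger opening in mm, from 0 to 85.4. In form: [[wx, wy, wz, dx, dy, dz, gripper], ...]. A call has 1 to 5 rows; each row is the pose to reach, as a shift and turn from the pose commanded when the call began, along the tool's axes at that moment, turning the shorter way round; what a row does not reach only later rows make up. A row lasts 1/12 s, in which the tool goes at most 41.7 mm and 7.16 degrees, less where a joint would pass 70% of its speed; a pose out of reach is approached as far as the arm can. A call with a number of a shift or a turn outside -1 to 1 is refused whole. A call with a gripper value outside its range is refused whole. The fingers move at their own pace and stop on an object; "grip_force" is the grip in N (left out, the last holds). Time passes only in rows, so rows that repeat a pose let the fingers close. It gives the time, the measured TCP pose, the force, the opening and the grip force at its end, in the units of the state.
- monitor.get_state(): the state, without advancing time (a new reading comes with each control period).
- optics.get_image(name): name is "side" or "top" or "wrist"; returns the picture (400x640x3 uint8, blue, green, red); there is no depth.
- optics.camera_info(name): a dict with "fx", "fy", "cx", "cy" (pixels), "rvec" (rotation vector, rad) and "tvec" (3), from world to camera coordinates, as OpenCV has them; the wrist camera has in their place "hand_eye" (4x4, takes a point from camera to tool coordinates, whose origin is the TCP and whose axes are the flange's). Camera axes: x right, y down, z forward; pixel columns grow to the right and rows downward; lengths in m; the calibration is good to about 2 mm. A picture is of the moment at which its call begins: read the wrist's pose just before it. camera_info takes no time and is no camera call.
- job.close_job(): hands the job in; it is judged then, once.
The state is a dict: "time_s": time; "joint_pos": joint angles; "qd": joint speeds; "tau": joint torques, N m; "tool_pos": TCP position; "tcp_rot": TCP orientation; "wrist_force": force on the tool from outside, world axes, zero at the start; "moment": the same for the moment, N m; "grip_width": opening from 0.0 (shut) to 1.0 (fully open); "gripper_force": force on a finger pad.
Only numpy, scipy, OpenCV 4.12 (cv2) and the standard library are available. Lean on these libraries where they do the work, as an engineer would, in place of code of your own. Each camera call takes 0.05 s, during which the arm holds its last target. There are 200 camera calls.

## Working session

There is one attempt and no reset: what is moved stays moved. The work goes in short steps, Python scripts to look and compute and a tool call to move; the robot and the scene stay as the last step left them, time stands still between calls to the robot, and variables do not carry over. Pictures are saved under pics/ and viewed, at most 10 in all, crops included, and the job is handed in when it is done.

Besides the shell and the picture viewer there is one more tool, called after "Request:" by a JSON object that holds its "api" and its "payload", one argument or row to a line. move_arm: Moves the arm, as the interface text tells. Scaled input: -1 to 1 covers 0.5 m each way for a shift and 2 pi rad each way for a turn. Its arguments: {"type":"object","properties":{"moves":{"type":"array","items":{"type":"array","items":{"type":"number"}}},"grip_force":{"type":"number"}},"required":["moves"]}

```bash
mkdir -p pics
python3 - <<'E'
from station import monitor, optics
import cv2
s=monitor.get_state();print({k:s[k] for k in('time_s','tool_pos','tcp_rot','grip_width')})
for n in('top','side','wrist'):
    cv2.imwrite(f'pics/{n}0.png',optics.get_image(n));print(n,optics.camera_info(n))
E
```

```text
{'time_s': 0.0, 'tool_pos': array([ 0.13062076, -0.5339306 ,  0.23075373]), 'tcp_rot': array([-3.14043093e+00, -9.58201300e-05,  2.39842887e-01]), 'grip_width': 1.0006662338501588}
top {'fx': 517.1593123372913, 'fy': 517.1593123372913, 'cx': 314.29154997656883, 'cy': 198.8711778204556, 'rvec': array([ 2.18736641, -2.16030674,  0.11649106]), 'tvec': array([0.02052062, 0.51155521, 1.76674312])}
side {'fx': 426.54168278951704, 'fy': 426.54168278951704, 'cx': 317.4240392222936, 'cy': 202.88687259943055, 'rvec': array([ 0.44147559, -2.69870054,  1.23842886]), 'tvec': array([0.49893097, 0.21416037, 1.17725301])}
wrist {'fx': 302.446279629968, 'fy': 302.446279629968, 'cx': 316.1242655166905, 'cy': 199.96417630240092, 'hand_eye': array([[ 1.31697576e-03, -9.50281084e-01, -3.11390633e-01,
         7.93867443e-02],
       [ 9.99999119e-01,  1.20008694e-03,  5.66987756e-04,
        -2.81283821e-04],
       [-1.65101907e-04, -3.11391105e-01,  9.50281828e-01,
        -1.43350104e-01],
       [ 0.00000000e+00,  0.00000000e+00,  0.00000000e+00,
         1.00000000e+00]])}
```

View pics/top0.png

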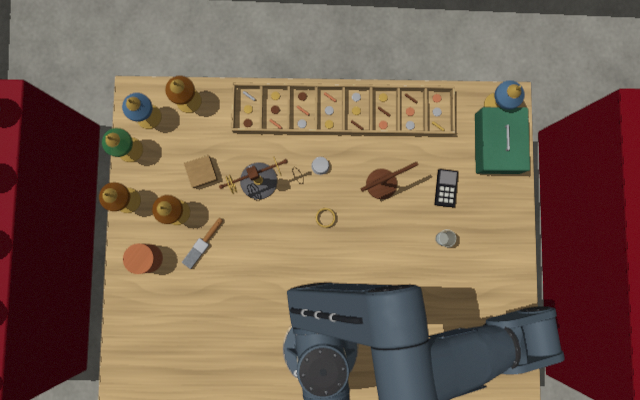

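View pics/side0.png

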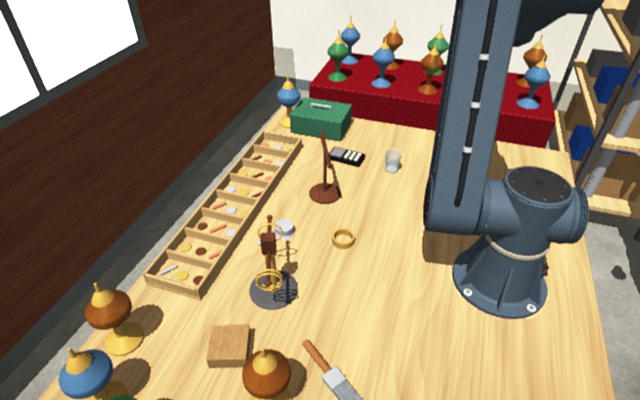

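The top view shows the telescopic stand on the left, with its disc foot at about (259,180) and its head at about (253,173). The plain stand is at about (381,184). In the side view the head is at about (268,243). I'll enlarge both.

Run:
```python
import cv2,numpy as np
a=cv2.imread('pics/top0.png')[140:215,205:325];b=cv2.imread('pics/side0.png')[205:315,230:330]
a=cv2.resize(a,None,fx=6,fy=6,interpolation=cv2.INTER_CUBIC)[:450,:720];b=cv2.resize(b,None,fx=5,fy=5,interpolation=cv2.INTER_CUBIC)
cv2.imwrite('pics/topc.png',a);cv2.imwrite('pics/sidec.png',b)
```

```text
(no output)
```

View pics/topc.png

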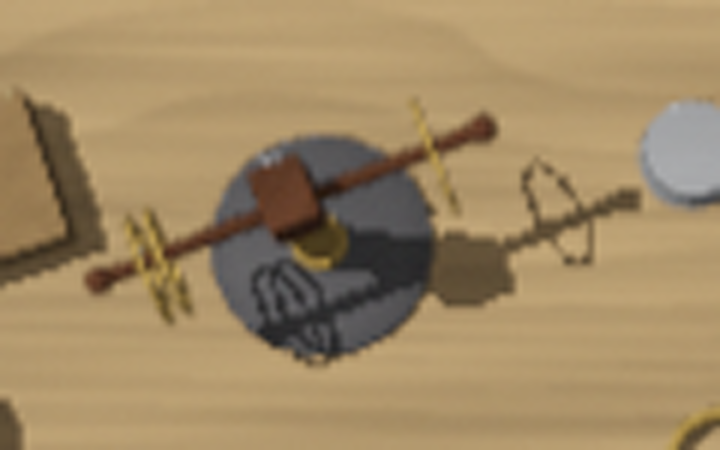

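View pics/sidec.png

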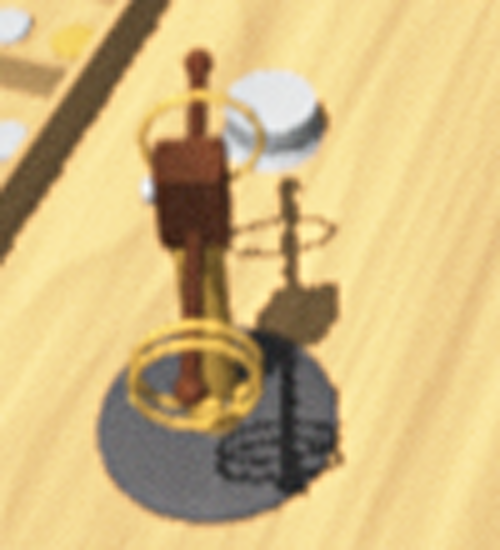

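The crops show the block's top face centred near (287,195) in the top crop. The ball ends are at (97,280) and (484,128), and the button is on the far side at (270,158). In the side crop the balls are at (198,62) and (189,388), and the button is at left (149,190).

```bash
cat > h.py <<'E'
import numpy as np,cv2
from station import monitor,optics
from scipy.spatial.transform import Rotation as R
def ray(n,uv):
    c=optics.camera_info(n);M=cv2.Rodrigues(c['rvec'])[0]
    d=M.T@np.array([(uv[0]-c['cx'])/c['fx'],(uv[1]-c['cy'])/c['fy'],1]);return -M.T@c['tvec'],d
def onz(n,uv,z):
    o,d=ray(n,uv);return o+d*(z-o[2])/d[2]
def tri(a,b):
    (o,d),(p,e)=ray('top',a),ray('side',b);t=np.linalg.lstsq(np.c_[d,-e],p-o,rcond=None)[0]
    x,y=o+d*t[0],p+e*t[1];return (x+y)/2,np.linalg.norm(x-y)
E
python3 - <<'E'
from h import *
T=lambda u,v:((u+.5)/6-.5+205,(v+.5)/6-.5+140)
S=lambda u,v:((u+.5)/5-.5+230,(v+.5)/5-.5+205)
b1,b2=onz('top',T(97,280),.165),onz('top',T(484,128),.165)
print(b1,b2,(b1+b2)/2,np.linalg.norm(b1-b2),'yaw of +y(b1-b2)',np.arctan2(*(b1-b2)[[1,0]]))
print(tri(T(97,280),S(189,388)),tri(T(484,128),S(198,62)))
print('head',onz('top',T(287,195),.205),'foot',onz('top',T(323,245),.012),'btn',onz('top',T(270,158),.183))
# foot by mask
a=cv2.imread('pics/top0.png');m=((a.max(2).astype(int)-a.min(2)<25)&(a.max(2)<130)).astype('uint8')
m[:140]=0;m[215:]=0;m[:,:230]=0;m[:,282:]=0
p=cv2.findNonZero(m);c,r=cv2.minEnclosingCircle(p);print(c,r,onz('top',c,.012))
E
```

```text
[0.53401276 0.327389   0.165     ] [0.61877195 0.12272809 0.165     ] [0.57639236 0.22505855 0.165     ] 0.22151796092445716 yaw of +y(b1-b2) 1.963436492014975
(array([0.53418055, 0.32711153, 0.16749755]), np.float64(0.0009849547356682261)) (array([0.61922277, 0.12287584, 0.1650041 ]), np.float64(0.0009351120766260381))
head [0.57506305 0.22276915 0.205     ] foot [0.57500461 0.22316935 0.012     ] btn [0.59804426 0.23474946 0.183     ]
(258.2866516113281, 180.49185180664062) 18.55010986328125 [0.57473324 0.22361802 0.012     ]
```

```bash
cat >> h.py <<'E'
def go(x,y,z,yaw):
    s=monitor.get_state();A=R.from_euler('xyz',s['tcp_rot'])
    w=(A.inv()*R.from_euler('xyz',[np.pi,0,yaw])).as_rotvec()/(2*np.pi)
    d=A.inv().apply(np.array([x,y,z])-s['tool_pos'])/.5
    print('t',s['time_s'],'row',np.round(w,4),np.round(d,4))
E
python3 -c "
from h import *
go(.1306,-.5339,.36,.24);go(.40,-.10,.36,1.1);go(.5755,.2238,.36,1.963)"
```

```text
t 0.15 row [-0.0001 -0.     -0.    ] [ 0.     -0.0005 -0.2583]
t 0.15 row [-1.000e-04 -1.000e-04 -1.369e-01] [ 0.7295 -0.7154 -0.2576]
t 0.15 row [-1.000e-04 -1.000e-04 -2.743e-01] [ 1.2243 -1.2611 -0.257 ]
```

Request:
{"api": "move_arm", "payload": {
  "moves": [
    [0,0,0,0,0,-0.26,85],
    [0,0,0,0,0,-0.26,85],
    [0,0,0,0,0,-0.26,85],
    [0,0,0,0,0,-0.26,85]
  ]
}}

```text
time_s: 0.48
tool_pos: [0.1309, -0.5358, 0.3686]
tcp_rot: [3.131, 0.001, 0.24]
wrist_force: [-0.0, -0.2, 1.3]
grip_width: 0.996
gripper_force: 0.0
```

Request:
{"api": "move_arm", "payload": {
  "moves": [
    [-0.0001,0,-0.137,0.73,-0.715,0,85],
    [0,0,-0.137,0.73,-0.715,0,85],
    [0,0,-0.137,0.73,-0.715,0,85],
    [0,0,-0.137,0.73,-0.715,0,85],
    [0,0,-0.137,0.73,-0.715,0,85]
  ]
}}

```text
time_s: 0.9
tool_pos: [0.241, -0.3554, 0.3609]
tcp_rot: [-3.142, -0.0, 0.87]
wrist_force: [1.8, -0.6, 0.2]
grip_width: 0.992
gripper_force: 0.0
```

```bash
python3 -c "
from h import *
go(.40,-.10,.36,1.1);go(.5755,.2238,.36,1.963);print(monitor.get_state()['joint_pos'],monitor.get_state()['tool_pos'])"
```

```text
t 0.9 row [-0.     -0.     -0.0366] [ 0.5955 -0.0862  0.002 ]
t 0.9 row [ 0.     -0.     -0.1739] [ 1.3169 -0.2353  0.0021]
[-1.08344754e+00  8.23046653e-03  1.74662402e+00  1.04419802e-04
  1.38685180e+00 -3.83015508e-01] [ 0.24103846 -0.35544373  0.3609445 ]
```

Request:
{"api": "move_arm", "payload": {
  "moves": [
    [0,0,-0.174,0.92,-0.165,0,85],
    [0,0,-0.174,0.92,-0.165,0,85],
    [0,0,-0.174,0.92,-0.165,0,85],
    [0,0,-0.174,0.92,-0.165,0,85],
    [0,0,-0.174,0.92,-0.165,0,85]
  ]
}}

```text
time_s: 1.32
tool_pos: [0.346, -0.1754, 0.3612]
tcp_rot: [3.141, 0.0, 1.496]
wrist_force: [0.9, -1.7, 0.1]
grip_width: 0.989
gripper_force: 0.0
```

```bash
python3 -c "
from h import *
go(.5755,.2238,.36,1.963)"
```

```text
t 1.3167 row [ 0.0001  0.     -0.0744] [0.8306 0.3977 0.0024]
```

Request:
{"api": "move_arm", "payload": {
  "moves": [
    [0,0,-0.07,0.81,0.39,0,85],
    [0,0,-0.07,0.81,0.39,0,85],
    [0,0,-0.07,0.81,0.39,0,85],
    [0,0,-0.07,0.81,0.39,0,85],
    [0,0,-0.07,0.81,0.39,0,85]
  ]
}}

```text
time_s: 1.73
tool_pos: [0.4514, 0.0046, 0.3611]
tcp_rot: [3.141, 0.0, 1.934]
wrist_force: [1.2, -0.8, 0.9]
grip_width: 0.997
gripper_force: 0.0
```

```bash
python3 -c "
from h import *
go(.5755,.2238,.36,1.963)"
```

```text
t 1.7333 row [ 0.      0.     -0.0046] [0.3215 0.3878 0.0023]
```

Request:
{"api": "move_arm", "payload": {
  "moves": [
    [0,0,0,0.27,0.33,0,85],
    [0,0,0,0.27,0.33,0,85],
    [0,0,0,0.27,0.33,0,85],
    [0,0,0,0.27,0.33,0,85],
    [0,0,0,0.27,0.33,0,85]
  ]
}}

```text
time_s: 2.15
tool_pos: [0.5561, 0.1847, 0.3608]
tcp_rot: [-3.141, 0.0, 1.93]
wrist_force: [0.8, -0.3, 1.1]
grip_width: 0.999
gripper_force: 0.0
```

Request:
{"api": "move_arm", "payload": {
  "moves": [
    [0,0,0,0,0,0,85],
    [0,0,0,0,0,0,85],
    [0,0,0,0,0,0,85]
  ]
}}

```text
time_s: 2.4
tool_pos: [0.5553, 0.1822, 0.3608]
tcp_rot: [-3.141, 0.0, 1.93]
wrist_force: [-0.4, -1.5, -0.0]
grip_width: 0.994
gripper_force: 0.0
```

```bash
python3 -c "
from h import *
go(.5755,.2238,.30,1.963);s=monitor.get_state();print(s['tool_pos'],s['tcp_rot'],s['joint_pos'])
cv2.imwrite('pics/w1.png',optics.get_image('wrist'))"
```

```text
t 2.4 row [-0.0002  0.     -0.0053] [0.0637 0.0672 0.1214]
[0.55527256 0.18220991 0.36075369] [-3.14053704e+00  1.74344862e-04  1.92992166e+00] [ 2.37558258e-01  3.20753446e-01  1.37627341e+00 -3.03444838e-04
  1.44559248e+00 -1.21528932e-01]
```

View pics/w1.png

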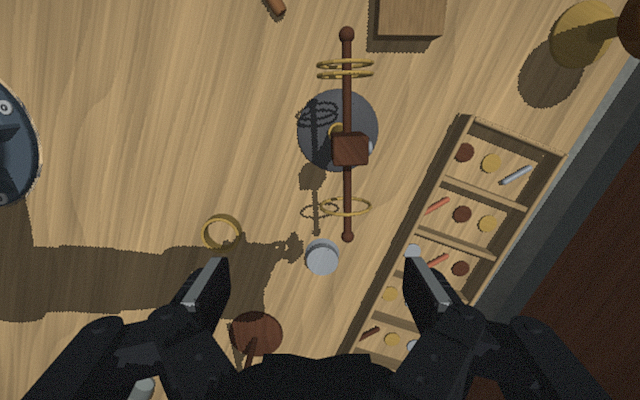

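The wrist view shows the T arm with balls at (347,34) and (348,237), and the block's top face near (352,151). I'll cross-check the head position with these.

Run:
```python
from h import *
s=monitor.get_state();c=optics.camera_info('wrist');H=c['hand_eye'];A=R.from_euler('xyz',s['tcp_rot']).as_matrix()
def w(u,v,z):
    d=A@H[:3,:3]@np.array([(u-c['cx'])/c['fx'],(v-c['cy'])/c['fy'],1]);o=s['tool_pos']+A@H[:3,3]
    return o+d*(z-o[2])/d[2]
a,b=w(347,34,.165),w(348,237,.165)
print(a,b,(a+b)/2,np.linalg.norm(a-b),np.arctan2(*(a-b)[[1,0]]));print(w(351,148,.205))
im=cv2.imread('pics/w1.png')[100:190,290:400];cv2.imwrite('pics/w1c.png',cv2.resize(im,None,fx=6,fy=6,interpolation=cv2.INTER_CUBIC))
```

```text
[0.53313904 0.32703671 0.165     ] [0.61939038 0.12133098 0.165     ] [0.57626471 0.22418385 0.165     ] 0.22305636959257874 1.9678246834964772
[0.5743474  0.22738653 0.205     ]
```

View pics/w1c.png

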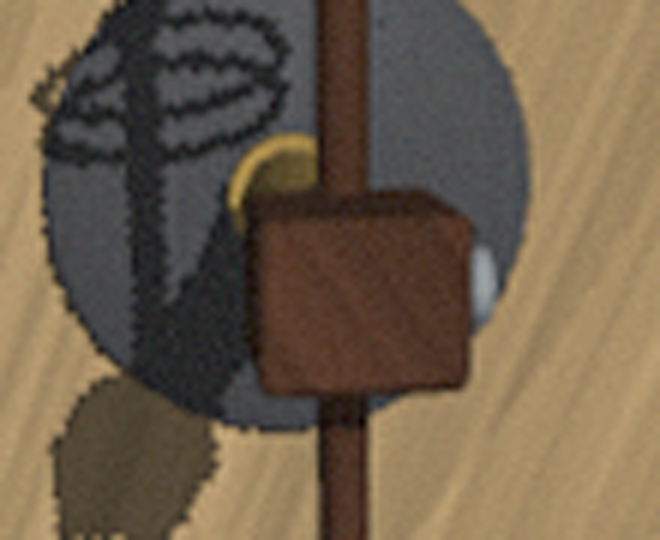

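The crop puts the block's top face centre at about (350,150), with the button on the right at (371,147). This agrees with the overhead measurement, so I'll use head ≈ (0.576, 0.224) and yaw ≈ 1.965.

Request:
{"api": "move_arm", "payload": {
  "moves": [
    [0,0,-0.0055,0.064,0.068,0.1,85],
    [0,0,-0.0055,0.064,0.068,0.1,85],
    [0,0,-0.0055,0.064,0.068,0.1,85],
    [0,0,-0.0055,0.064,0.068,0.1,85],
    [0,0,-0.0055,0.064,0.068,0.1,85]
  ]
}}

```text
time_s: 2.87
tool_pos: [0.5762, 0.2234, 0.3126]
tcp_rot: [3.14, 0.0, 1.963]
wrist_force: [0.0, -0.2, 0.2]
grip_width: 0.997
gripper_force: 0.0
```

```bash
python3 -c "
from h import *
go(.5758,.2240,.163,1.965);print(monitor.get_state()['tool_pos'])"
```

```text
t 2.8667 row [ 0.0002  0.0001 -0.0003] [ 0.0016 -0.0007  0.2992]
[0.5762251  0.2233565  0.31258873]
```

Request:
{"api": "move_arm", "payload": {
  "moves": [
    [0,0,0,0.001,0,0.06,85],
    [0,0,0,0.001,0,0.12,85],
    [0,0,0,0.001,0,0.18,85],
    [0,0,0,0.001,0,0.24,85],
    [0,0,0,0.001,0,0.298,85]
  ]
}}

```text
time_s: 3.28
tool_pos: [0.5764, 0.2239, 0.1629]
tcp_rot: [3.139, 0.0, 1.963]
wrist_force: [0.9, 0.8, -0.2]
grip_width: 0.995
gripper_force: 0.0
```

Request:
{"api": "move_arm", "payload": {
  "moves": [
    [0,0,0,0,0,0,85],
    [0,0,0,0,0,0,60],
    [0,0,0,0,0,0,50]
  ]
}}

```text
time_s: 3.53
tool_pos: [0.5772, 0.2247, 0.1652]
tcp_rot: [3.138, 0.0, 1.964]
wrist_force: [0.1, 0.6, 0.1]
grip_width: 0.743
gripper_force: 0.0
```

```bash
python3 -c "
from h import *
go(.5758,.2240,.163,1.965)
cv2.imwrite('pics/w2.png',optics.get_image('wrist'))"
```

```text
t 3.5333 row [ 0.0006  0.0001 -0.0002] [-0.0003 -0.0031  0.0043]
```

View pics/w2.png

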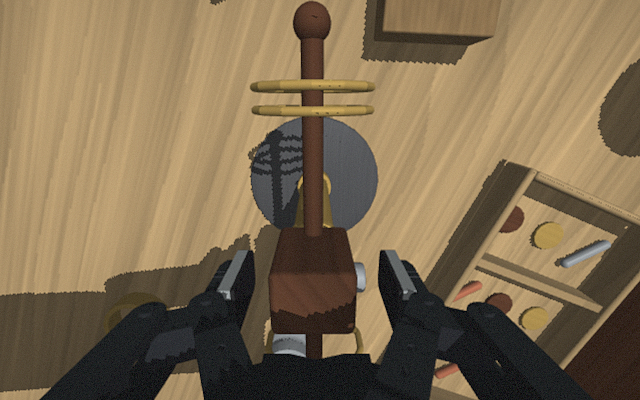

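The fingers straddle the block at (250–385, 275). The button at (361,277) faces the right pad and the block is centred. I'll correct by 1.5 mm and close.

Request:
{"api": "move_arm", "payload": {
  "moves": [
    [0,0,0,0,-0.002,0.004,30],
    [0,0,0,0,-0.002,0.004,30],
    [0,0,0,0,-0.002,0.004,30],
    [0,0,0,0,-0.002,0.004,30],
    [0,0,0,0,-0.002,0.004,30]
  ],
  "grip_force": 60
}}

```text
time_s: 4.0
tool_pos: [0.5756, 0.2245, 0.1625]
tcp_rot: [3.139, 0.001, 1.964]
wrist_force: [-3.4, -3.0, 10.9]
grip_width: 0.412
gripper_force: 61.5
```

Request:
{"api": "move_arm", "payload": {
  "moves": [
    [0,0,0,0,0,0,20],
    [0,0,0,0,0,0,20],
    [0,0,0,0,0,0,20],
    [0,0,0,0,0,0,20],
    [0,0,0,0,0,0,20]
  ],
  "grip_force": 60
}}

```text
time_s: 4.42
tool_pos: [0.5756, 0.2245, 0.1625]
tcp_rot: [3.139, 0.001, 1.964]
wrist_force: [-2.7, -2.7, 10.0]
grip_width: 0.411
gripper_force: 61.5
```

The grip is 35 mm wide, so the button is flush. Now I'll draw the post straight up.

Request:
{"api": "move_arm", "payload": {
  "moves": [
    [0,0,0,0,0,-0.015,20],
    [0,0,0,0,0,-0.03,20],
    [0,0,0,0,0,-0.045,20],
    [0,0,0,0,0,-0.06,20],
    [0,0,0,0,0,-0.075,20]
  ]
}}

```text
time_s: 4.83
tool_pos: [0.5755, 0.2245, 0.1987]
tcp_rot: [3.14, 0.0, 1.964]
wrist_force: [5.6, 0.9, -6.1]
grip_width: 0.41
gripper_force: 61.0
```

Request:
{"api": "move_arm", "payload": {
  "moves": [
    [0,0,0,0,0,-0.02,20],
    [0,0,0,0,0,-0.04,20],
    [0,0,0,0,0,-0.06,20],
    [0,0,0,0,0,-0.08,20],
    [0,0,0,0,0,-0.1,20]
  ]
}}

```text
time_s: 5.25
tool_pos: [0.5755, 0.2245, 0.2488]
tcp_rot: [3.14, 0.0, 1.964]
wrist_force: [7.6, 1.0, -6.7]
grip_width: 0.417
gripper_force: 61.0
```

Request:
{"api": "move_arm", "payload": {
  "moves": [
    [0,0,0,0,0,-0.01,20],
    [0,0,0,0,0,-0.02,20],
    [0,0,0,0,0,-0.03,20],
    [0,0,0,0,0,-0.038,20],
    [0,0,0,0,0,-0.038,20]
  ]
}}

```text
time_s: 5.67
tool_pos: [0.5755, 0.2245, 0.2678]
tcp_rot: [3.14, 0.001, 1.964]
wrist_force: [6.3, -0.2, -4.1]
grip_width: 0.415
gripper_force: 61.3
```

Request:
{"api": "move_arm", "payload": {
  "moves": [
    [0,0,0,0,0,-0.004,20],
    [0,0,0,0,0,-0.008,20],
    [0,0,0,0,0,-0.008,20]
  ]
}}

```text
time_s: 5.92
tool_pos: [0.5755, 0.2245, 0.2712]
tcp_rot: [3.14, 0.0, 1.964]
wrist_force: [5.8, -0.6, -4.2]
grip_width: 0.415
gripper_force: 61.3
```

Request:
{"api": "move_arm", "payload": {
  "moves": [
    [0,0,0,0,0,-0.002,20],
    [0,0,0,0,0,-0.003,20],
    [0,0,0,0,0,-0.003,20],
    [0,0,0,0,0,-0.003,20],
    [0,0,0,0,0,-0.003,20]
  ]
}}

```text
time_s: 6.33
tool_pos: [0.5755, 0.2245, 0.2725]
tcp_rot: [3.14, 0.0, 1.964]
wrist_force: [7.0, 0.1, -4.9]
grip_width: 0.416
gripper_force: 61.2
```

Run:
```python
from h import *
t,s=optics.get_image('top'),optics.get_image('side')
z=lambda i:cv2.resize(i,None,fx=4,fy=4,interpolation=cv2.INTER_CUBIC)
cv2.imwrite('pics/end.png',z(s[170:310,220:340]))
st=monitor.get_state();print(st['tool_pos'],st['wrist_force'],st['grip_width'])
# predicted pixel of head top for post=.11
c=optics.camera_info('side')
for p in(.09,.11):print(cv2.projectPoints(np.array([[.5755,.2242,.205+p]]),c['rvec'],c['tvec'],np.array([[c['fx'],0,c['cx']],[0,c['fy'],c['cy']],[0,0,1]]),None)[0].ravel())
```

```text
[0.57550482 0.22446315 0.27250288] [ 7.10651213 -0.32774253 -4.41097527] 0.4185443138087139
[264.70199168 207.56784683]
[263.94145846 200.83855834]
```

View pics/end.png

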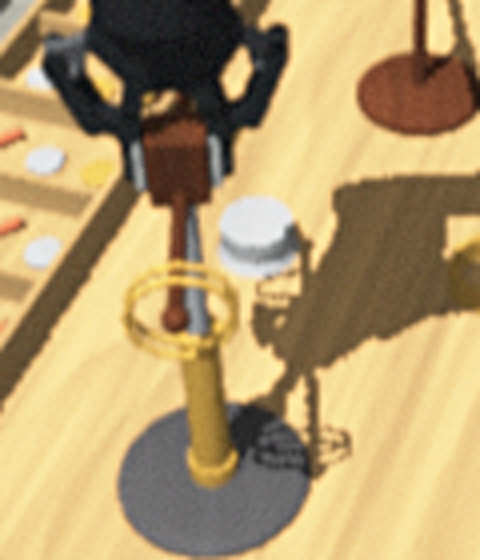

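The view shows the post fully drawn out, with the steel shaft exposed and the head held between the pads. I'll nudge up slightly to feel the stop.

Request:
{"api": "move_arm", "payload": {
  "moves": [
    [0,0,0,0,0,-0.002,20],
    [0,0,0,0,0,-0.004,20],
    [0,0,0,0,0,-0.004,20],
    [0,0,0,0,0,-0.004,20],
    [0,0,0,0,0,-0.004,20]
  ]
}}

```text
time_s: 6.85
tool_pos: [0.5755, 0.2244, 0.2726]
tcp_rot: [-3.142, 0.0, 1.964]
wrist_force: [11.2, 2.4, -16.9]
grip_width: 0.412
gripper_force: 63.3
```

Request:
{"api": "move_arm", "payload": {
  "moves": [
    [0,0,0,0,0,0.001,20],
    [0,0,0,0,0,0.001,20],
    [0,0,0,0,0,0.001,20],
    [0,0,0,0,0,0.001,20],
    [0,0,0,0,0,0.001,20]
  ]
}}

```text
time_s: 7.27
tool_pos: [0.5755, 0.2245, 0.2726]
tcp_rot: [3.141, 0.0, 1.964]
wrist_force: [9.7, 1.4, -14.6]
grip_width: 0.411
gripper_force: 63.8
```

```bash
python3 -c "
from station import monitor,job
s=monitor.get_state();print(s['tool_pos'],s['wrist_force'],abs(s['qd']).max())
print(job.close_job())"
```

```text
[0.57548782 0.22446748 0.27259498] [  9.74633939   1.36947648 -14.55287573] 0.0022902407756453954
the job is handed in; nothing more can be done
None
```

I handed the job in at about 7.3 s with the head gripped and steady, the button squeezed flush and the post drawn up 110 mm to its second stop (felt as a rise in wrist force); I saw no contact with the other goods, and no verdict came back.

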